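Unhook the push shoe and seat it on the wood

TASK

Take the orange push shoe down from the barbed wire hook on the plywood rack: raise it, tilt it and back it out over the barb gently, never pushing or pulling on the rack or hook with more than about 10 N (one kilogram), for that would bend the wire. Then set the shoe upright on the wood block, in line with it and centred on it, its sole flat on top and its heel snug against the block's end that points away from the robot, and let go; leave the block about where it lies and the other tools alone.

Things in the scene. Friction and masses are not known exactly. Their poses are not given: they have to be found in the camera images.
- rack: plywood tool rack, fixed: upright panel 270 mm long, 12 mm thick, top at 150 mm, its foot behind it. Origin under the foot's middle; x from the panel's front to its back, y along the panel, z up. Panel front at x = -52 mm. Wire hook at y = +30; blade collars (54 mm discs) on a peg at y = -95. The hook's arm slopes up to 2 degrees up or down and springs 1 mm at the bend per 11 N
- hook_root (a point): where the wire hook leaves its plate on the panel, on the wire's axis (rack x = -55, y = 30, z = 135 mm; rack's axes). Wire 5 mm thick: an arm 60 mm long along -x of the rack, then a barb 45 mm long that slants up and out to an 8 mm red ball. Bent by hand, not measured: the barb rises 50 degrees (give or take 10) from the arm's line and is turned up to 17 degrees to either side about the arm
- shoe: orange push shoe of a table saw, 0.19 to 0.34 kg, hung upright by the hole in its plate. Plate 10 mm thick, 147 high, on a sole 130 long, 44 wide, 12 thick. Origin in the middle of the sole's flat underside; x to the toe (+65 mm), y normal to the plate (starts pointing outward along the hook), z up. At the heel (x = -65 to -75 mm) a lip 44 mm wide reaches 10 mm below the underside
- shoe_hole (a point): centre of the round hanging hole through the plate, 11 mm across, axis = shoe y, 82 mm above the sole's underside (x = 0). Its upper edge rests on the wire at first: raising it about 3 mm centres it on the wire. It passes the barb only with the plate tilted, top toward the panel, to within some 25 degrees of square to the barb
- shoe_grip (a point): grip point in the plate, 127 mm above the underside, 45 mm above the hole (x = 0): flat faces 10 mm apart, 56 mm long; the top of the plate is 20 mm higher. Take it from above, fingers closing along the shoe's y
- shoe_heel (a point): inner corner of the heel, where the lip's face meets the sole's underside (shoe x = -65 mm, z = 0)
- wood: loose wood block 60 x 110 x 38 mm, 0.18 kg, lying on the saw table. Origin in the middle of its underside; y runs along its 110 mm length and points away from the robot, x across, z up
- wood_end (a point): middle of the upper edge of the block's end that points away from the robot (y = +55, z = 38 mm of the block)
- bench_brush: wooden bench brush, 55 x 288 x 53 mm, lying on the far side of the table; origin under its middle; a bystander
- tape_measure: orange and black tape measure, 36 x 76 x 63 mm; origin under its middle; a bystander
- chisel: chisel with a red handle, 30 x 268 x 30 mm, lying right of the block; origin under its middle; a bystander
Mind the look-alikes: they are no part of the job. Several things have the shape of the shoe; the one meant has the colours described above. What is shaped like the wood but yellow is not meant.

How it is judged:
By the outcome, as a careful person would: the job done as asked, in the order asked, and still so for the second after the job is handed in, with the robot touching nothing.
It also fails if it takes over 72 s, if anything falls off the work surface, if the arm or the gripper's body presses on something with over 40 N, if the wrist force passes 120 N, or if a joint passes its speed limit or range.

ROBOT

A 7-joint arm with a two-finger parallel gripper is mounted at the origin on the work surface; the furniture and walls round the work are solid. World frame = base frame: x ahead of the robot, y to its left, z up, the work surface at z = 0. Lengths are in m, angles in rad, forces in N, time in s.
With the tool pointing down it reaches from about 0.35 to 0.9 m from the base axis. Payload 8.1 kg.
Tool frame: the origin (TCP) lies between the finger pads; the fingertips stand 22 mm ahead of it and the grasp point (between the pads) lies 3 mm ahead of it (arm.tip_reach is the distance from the TCP to the fingertips, in m); z points along the fingers, y is the line along which they close (so a half turn about z gives the same grasp; the last joint's range is limited). The gripper opens to 92 mm and grips with 3 to 60 N. Pads are 19 mm wide; open, the fingers measure 130 mm over their backs; the gripper's body (75 mm by 190 mm) begins 47 mm behind the grasp point.
Start: joints at [-1.322, 0.434, 0.025, 1.573, -0.012, 1.134, -0.075], TCP at [0.215, 0.587, 0.249] pointing down, gripper open.
Joint ranges: [-2.62, 2.62], [-0.44, 2.09], [-1.27, 1.32], [0.08, 2.57], [-1.32, 4.46], [0.12, 2], [-2.74, 2.74]. Speed limits (rad/s): [2.22, 2.22, 3.01, 3.01, 3.14, 3.14, 3.14].

INTERFACE

Orientations are given as a rotation vector (axis times angle).
In Python, from cell import telemetry, vision, job, arm gives the robot as it stands. The module is installed in compiled form; this text tells all that it offers.
- The arm moves only by the shell command python3 -m creep 'ROWS' [FORCE]. ROWS is text: rows parted by semicolons, each of 7 numbers parted by spaces: the finger opening in cm, from 0 to 9.18, then the shift along the tool's x, y, z in cm, then the turn, a rotation vector about the tool's x, y, z in degrees. A call has 1 to 5 rows; each row is the pose to reach, as a shift and turn from the pose commanded when the call began, along the tool's axes at that moment; what a row does not reach only later rows make up. A row lasts 1/8 s, in which the tool goes at most 62.5 mm and 10.7 degrees, less where a joint would pass 70% of its speed; a pose out of reach is approached as far as the arm can. A call with a gripper value outside its range is refused whole. The fingers move at their own pace and stop on an object; FORCE is the grip in N (left out, the last holds). Time passes only in rows, so rows that repeat a pose let the fingers close. It gives the time, the measured TCP pose, the force, the opening and the grip force at its end, in the units of the state.
- telemetry.observe(): the state, without advancing time (a new reading comes with each control period).
- vision.get_image(name): name is "side" or "top"; returns the picture (384x512x3 uint8, red, green, blue); there is no depth.
- vision.camera_info(name): a dict with "fov_y" (degrees; the focal length in pixels is half the picture's height over the tangent of half this angle, whatever the lens; pixels are square), "cx", "cy" (the principal point, pixels), "extrinsics" (4x4, takes a point from camera to world coordinates). Camera axes: x right, y down, z forward; pixel columns grow to the right and rows downward; lengths in m; the calibration is good to about 2 mm. A picture is of the moment at which its call begins. camera_info takes no time and is no camera call.
- job.sign_off(): hands the job in; it is judged then, once.
The state is a dict: "clock": time; "joints": joint angles; "dq": joint speeds; "joint_efforts": joint torques, N m; "position": TCP position; "ee_rot": TCP orientation; "force": force on the tool from outside, world axes, zero at the start; "ft_torque": the same for the moment, N m; "width": opening from 0.0 (shut) to 1.0 (fully open); "gripper_force": force on a finger pad.
Only numpy, scipy, OpenCV 4.12 (cv2) and the standard library are available. Lean on these libraries where they do the work, as an engineer would, in place of code of your own. Each camera call takes 0.05 s, during which the arm holds its last target. There are 200 camera calls.

## Working session

There is one attempt and no reset: what is moved stays moved. The work goes in short steps, Python scripts to look and compute and a shell command to move; the robot and the scene stay as the last step left them, time stands still between calls to the robot, and variables do not carry over. Pictures are saved under pics/ and viewed, at most 14 in all, crops included, and the job is handed in when it is done.

```bash
mkdir -p pics
cat > h.py <<'E'
import numpy as np, cv2
from scipy.spatial.transform import Rotation as R
from cell import telemetry, vision, job, arm
def cam(n):
    i=vision.camera_info(n); f=192/np.tan(np.radians(i["fov_y"])/2); return f,i["cx"],i["cy"],np.array(i["extrinsics"])
def ray(n,u,v):
    f,cx,cy,E=cam(n); d=E[:3,:3]@np.array([(u-cx)/f,(v-cy)/f,1]); return E[:3,3],d/np.linalg.norm(d)
def plane(n,u,v,z):
    o,d=ray(n,u,v); return o+d*(z-o[2])/d[2]
def two(a,b):  # (name,u,v)x2 -> point, gap
    o1,d1=ray(*a);o2,d2=ray(*b); A=np.stack([d1,-d2],1); s=np.linalg.lstsq(A,o2-o1,rcond=None)[0]
    p,q=o1+s[0]*d1,o2+s[1]*d2; return (p+q)/2,np.linalg.norm(p-q)
def proj(n,p):
    f,cx,cy,E=cam(n); c=E[:3,:3].T@(np.array(p)-E[:3,3]); return np.array([cx+f*c[0]/c[2],cy+f*c[1]/c[2]])
def snap(n,name=None):
    im=vision.get_image(n)[:,:,::-1].copy()
    if name: cv2.imwrite("pics/"+name,im)
    return im
E
python3 - <<'E'
from h import *
a=snap("top","t0.png");b=snap("side","s0.png")
np.set_printoptions(precision=3,suppress=True)
for n in("top","side"):print(n,cam(n))
s=telemetry.observe();print(s)
cv2.imwrite("pics/both.png",np.hstack([cv2.resize(a,(800,600))])) ; cv2.imwrite("pics/s0b.png",cv2.resize(b,(800,600)))
E
```

```text
top (np.float64(421.5142962016397), 259.7388648582523, 190.8339084839026, array([[-0.   , -0.974,  0.224,  0.226],
       [-1.   , -0.001, -0.004,  0.127],
       [ 0.005, -0.224, -0.974,  1.344],
       [ 0.   ,  0.   ,  0.   ,  1.   ]]))
side (np.float64(359.4022559120137), 258.7885876438002, 192.87106302558854, array([[ 0.988, -0.05 ,  0.149,  0.367],
       [-0.155, -0.466,  0.871, -0.673],
       [ 0.026, -0.883, -0.468,  0.573],
       [ 0.   ,  0.   ,  0.   ,  1.   ]]))
{'clock': 0.1, 'joints': array([-1.322,  0.435,  0.025,  1.574, -0.012,  1.134, -0.075]), 'dq': array([-0.001, -0.001, -0.001, -0.002, -0.001,  0.001,  0.001]), 'joint_efforts': array([  0.003, -66.912,   0.988, -31.514,  -0.06 ,   0.037,   0.   ]), 'position': array([0.215, 0.586, 0.248]), 'ee_rot': array([-0.55 , -3.093,  0.002]), 'force': array([-0.296, -0.495,  0.585]), 'ft_torque': array([-0.021, -0.005,  0.002]), 'gripper_force': 0.0, 'width': 1.0008529271739661}
```

View pics/both.png

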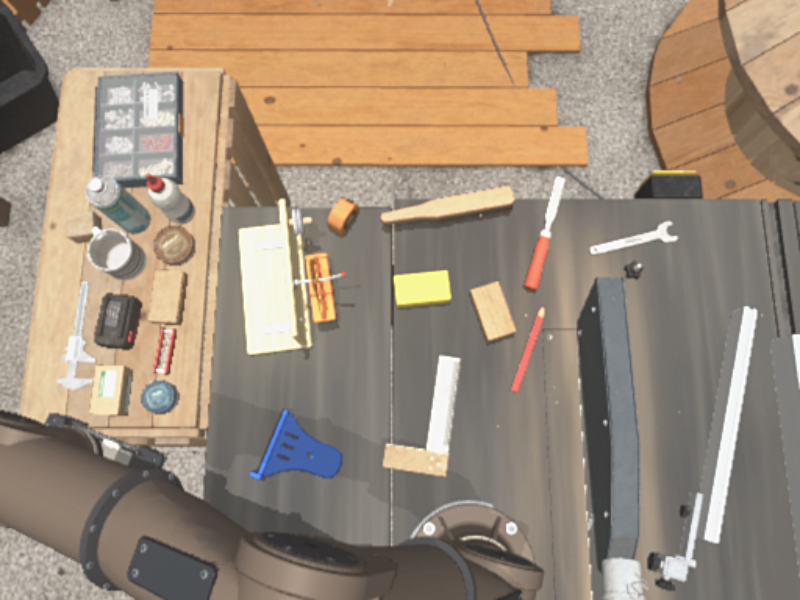

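View pics/s0b.png

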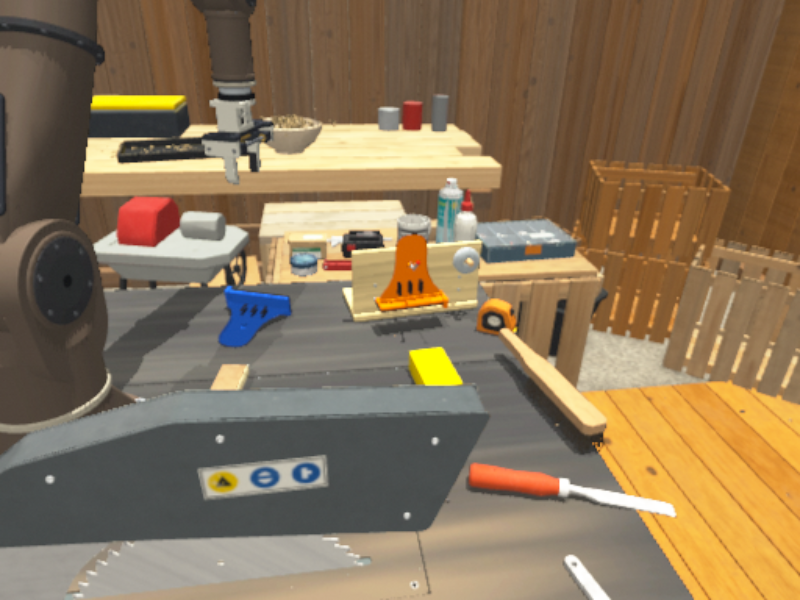

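Top view (800-wide): the orange shoe hangs on the rack at (320,287), with the hook's red ball at about (343,274). The blue shoe at (300,450) lies on the table and is the look-alike. The wood block is at (492,311) and the yellow one at (422,288) is not meant. The orange shoe matches both by colour and by hanging on the hook. One enlarged crop to confirm.

Run:
```python
from h import *
a=cv2.imread("pics/t0.png");b=cv2.imread("pics/s0.png")
A=cv2.resize(a[120:230,145:235],None,fx=5,fy=5,interpolation=cv2.INTER_CUBIC)
B=cv2.resize(b[140:210,215:315],None,fx=3.5,fy=5,interpolation=cv2.INTER_CUBIC)
B=cv2.resize(b[140:210,215:315],None,fx=3.5,fy=3.5,interpolation=cv2.INTER_CUBIC)
W=cv2.resize(a[170:230,290:340],None,fx=5,fy=5,interpolation=cv2.INTER_CUBIC)
c=np.zeros((560,800,3),np.uint8); c[:550,:450]=A; c[:245,450:800]=B; c[250:550,450:700]=W
cv2.imwrite("pics/crop.png",c)
```

```text
(no output)
```

View pics/crop.png

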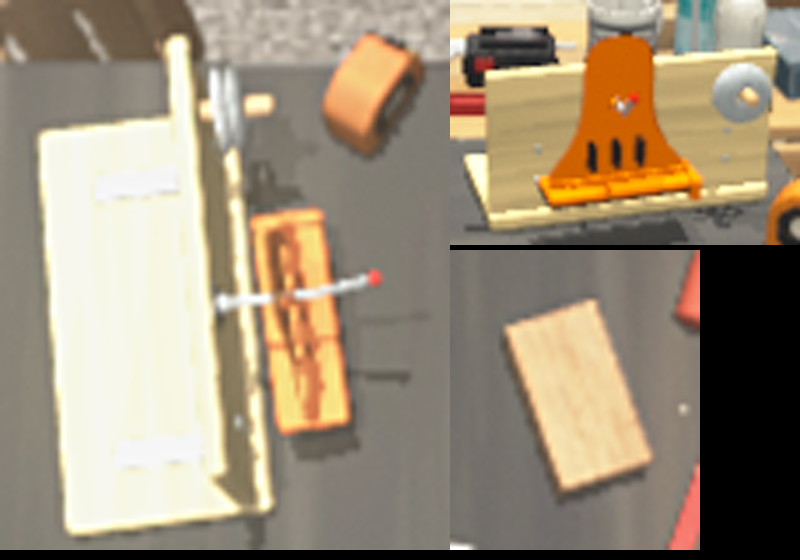

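The crop confirms the orange shoe hanging by its hole. Its lip (heel) is at the far, right end in the side view, so the toe points toward the robot. The ball is at top px (220,175.6) and side px (267,168.6), and the hook root at top px (189.4,180.6).

Run:
```python
from h import *
np.set_printoptions(precision=4,suppress=True)
a=cv2.imread("pics/t0.png");b=cv2.imread("pics/s0.png")
def blobs(im,lo,hi,roi,amin=4):
    h=cv2.cvtColor(im,cv2.COLOR_BGR2HSV); m=cv2.inRange(h,lo,hi); k=np.zeros_like(m); x0,y0,x1,y1=roi; k[y0:y1,x0:x1]=m[y0:y1,x0:x1]
    n,l,s,c=cv2.connectedComponentsWithStats(k)
    return k,[(s[i,4],c[i]) for i in range(1,n) if s[i,4]>=amin]
kt,B1=blobs(a,(0,150,120),(5,255,255),(205,165,235,190),2);print("ball top",B1)
ks,B2=blobs(b,(0,150,120),(5,255,255),(255,160,280,178),2);print("ball side",B2)
h=cv2.cvtColor(a,cv2.COLOR_BGR2HSV);hs=cv2.cvtColor(b,cv2.COLOR_BGR2HSV)
print(h[173:179,214:224,0],"\n",hs[164:174,262:274].tolist()[4])
k2,B3=blobs(a,(8,40,120),(22,190,255),(295,175,335,225),30);print("wood",B3)
c=max(cv2.findContours(k2,0,1)[0],key=cv2.contourArea);r=cv2.minAreaRect(c);bx=cv2.boxPoints(r);print(r,bx)
for p in bx: print(plane("top",*p,0.038))
k3,B4=blobs(a,(5,140,80),(20,255,255),(190,155,220,210),20);print("shoe",B4)
c=max(cv2.findContours(k3,0,1)[0],key=cv2.contourArea);r=cv2.minAreaRect(c);bx=cv2.boxPoints(r);print(r)
for p in bx: print(p,plane("top",*p,0.062))
print("root",plane("top",189.4,180.6,.135))
print("ball?",two(("top",220,175.6),("side",267,168.6)))
# panel ends, top
for p in [(145+180/5,120+38/5),(145+215/5,120+475/5)]: print("panel",plane("top",*p,.15))
for p in [(225.6,163.4),(307.9,154.3)]: print("panel side",plane("side",*p,.15))
```

```text
ball top [(np.int32(4), array([219.5 , 175.25]))]
ball side [(np.int32(3), array([267., 168.]))]
[[17 17 17 18 23 12 18 30 25 21]
 [18 19 20 24  6  2  3 11 27 22]
 [19 23 26 45  4  2  2  5 24 24]
 [35 30 45 54  5  2  3  8 28 22]
 [30 26 26 30 17  7 10 21 25 20]
 [19 17 17 19 21 23 25 25 24 21]] 
 [[15, 174, 231], [12, 169, 198], [13, 220, 204], [12, 186, 218], [6, 193, 213], [1, 221, 224], [6, 233, 212], [13, 254, 204], [14, 255, 204], [14, 255, 204], [14, 255, 189], [17, 122, 194]]
wood [(np.int32(902), array([318.653 , 199.4047]))]
((317.5, 201.5), (33.0, 45.0), 0.0) [[301. 224.]
 [301. 179.]
 [334. 179.]
 [334. 224.]]
[ 0.4211 -0.0075  0.038 ]
[ 0.5663 -0.0107  0.038 ]
[ 0.5664 -0.1165  0.038 ]
[ 0.4211 -0.1107  0.038 ]
shoe [(np.int32(114), array([200.9211, 170.2895])), (np.int32(20), array([208.8, 168. ])), (np.int32(205), array([206.0293, 191.5317]))]
((205.9384765625, 192.5076904296875), (26.04729461669922, 14.636098861694336), 82.87498474121094)
[197.0616 180.4923] [0.555  0.3181 0.062 ]
[211.5846 178.6769] [0.5609 0.2727 0.062 ]
[214.8154 204.5231] [0.4782 0.2606 0.062 ]
[200.2923 206.3385] [0.4725 0.3054 0.062 ]
root [0.5359 0.3299 0.135 ]
ball? (array([0.544 , 0.2375, 0.1598]), np.float64(0.0013066991585242655))
panel [0.6966 0.3587 0.15  ]
panel [0.4303 0.3276 0.15  ]
panel side [0.4319 0.3076 0.15  ]
panel side [0.6968 0.3557 0.15  ]
```

Run:
```python
from h import *
np.set_printoptions(precision=4,suppress=True,linewidth=200)
a=cv2.imread("pics/t0.png")
h=cv2.cvtColor(a,cv2.COLOR_BGR2HSV)
m=((h[:,:,2]>150)&(h[:,:,1]>45)).astype(np.uint8); k=np.zeros_like(m);k[172:225,295:333]=m[172:225,295:333]
c=max(cv2.findContours(k,0,1)[0],key=cv2.contourArea);print(cv2.contourArea(c))
bx=cv2.boxPoints(cv2.minAreaRect(c))
P=[plane("top",*p,.038) for p in bx]
for p,q in zip(bx,P): print(p,q)
print([np.linalg.norm(P[i]-P[i-1]) for i in range(4)])
print("eyeball")
P=[plane("top",u,v,.038) for u,v in [(301,185.6),(319.4,180),(330,212.4),(312,218.4)]];print(np.array(P),[np.linalg.norm(P[i]-P[i-1]) for i in range(4)], "side proj",[proj("side",p) for p in P])
print(h[195,296:340,2],h[176:222,312,2])
def hd(n,p,q,z):
    A,B=plane(n,*p,z),plane(n,*q,z);d=A-B;print(A,B,np.linalg.norm(d),np.degrees(np.arctan2(d[1],d[0])))
print("foot left",end=' ');hd("top",(153,146),(158.6,226.6),.012)
print("sole right",end=' ');hd("top",(210,161.6),(215,205),.062)
print("sole left",end=' ');hd("top",(195,163),(201,206.4),.062)
print("paneltop",end=' ');hd("side",(307.9,154.3),(225.6,163.4),.15)
print("sole bottom side",end=' ');hd("side",(284.5,194.3),(240.5,199),.05)
print("arm",end=' ');hd("top",(189.4,180.6),(209,179),.135)
print(h[150:215:4,170:205,2])
```

```text
644.5
[300.0291 185.0803] [ 0.5463 -0.0072  0.038 ]
[318.5766 178.3358] [ 0.5686 -0.0671  0.038 ]
[330.635  211.4963] [ 0.4608 -0.1017  0.038 ]
[312.0876 218.2409] [ 0.4393 -0.0427  0.038 ]
[np.float64(0.11271083713938512), np.float64(0.06394510967750643), np.float64(0.11319120008538493), np.float64(0.06279276870243344)]
eyeball
[[ 0.5446 -0.0103  0.038 ]
 [ 0.5631 -0.0696  0.038 ]
 [ 0.4579 -0.0996  0.038 ]
 [ 0.4388 -0.0424  0.038 ]] [np.float64(0.11055246761252263), np.float64(0.06215068042931914), np.float64(0.10936131173254392), np.float64(0.0602899335420984)] side proj [array([283.8468, 257.9072]), array([297.626 , 273.8041]), array([253.0085, 287.2878]), array([241.0484, 270.4058])]
[120 118 116 116 119 118 102 108 179 245 246 245 244 244 243 242 242 242 242 242 240 242 241 240 242 242 243 245 212 147 129 130 133 136 137 139 140 143 145 143 141 140 138 136] [117 117 118 114 113 156 237 245 241 239 239 238 238 235 238 240 241 243 243 242 241 237 236 239 241 241 241 241 242 243 245 245 245 245 246 246 247 248 249 249 240 176 113  90  86 107]
foot left [0.6859 0.4757 0.012 ] [0.4
[... 2258 characters left out ...]
47 247 247 247 247 247 247 247 247 247 247 246 247 248 255 227 142 135 136 137 142 184 219 244 176 112 178 255 250 247 248 238]
 [247 247 247 247 247 247 247 247 247 247 247 247 247 247 245 247 247 251 254 193 135 131 138 137 181 255 255 207 116 145 255 251 247 247 248]
 [247 247 247 247 247 247 247 247 247 247 247 246 246 247 247 247 247 249 255 219 136 132 133 134 148 220 255 241 149 117 134 216 226 196 156]
 [246 246 246 246 246 246 246 247 247 247 247 247 247 247 248 245 247 248 254 234 148 132 132 134 138 183 242 255 194 119 124 130 144 139 114]
 [247 246 246 247 247 247 247 247 247 248 247 247 247 247 247 247 248 250 252 232 163 133 131 133 134 176 255 255 220 124 121 129 140 145 143]]
```

Run:
```python
from h import *
np.set_printoptions(precision=4,suppress=True,linewidth=200)
a=cv2.imread("pics/t0.png");b=cv2.imread("pics/s0.png")
A=cv2.resize(a[165:190,184:226],None,fx=18,fy=12,interpolation=cv2.INTER_NEAREST)
A=cv2.resize(a[165:190,184:226],None,fx=12,fy=12,interpolation=cv2.INTER_CUBIC) #504x300
B=cv2.resize(b[160:180,255:280],None,fx=11,fy=11,interpolation=cv2.INTER_CUBIC) #275x220
C=cv2.resize(b[146:206,228:296],None,fx=4.4,fy=4.4,interpolation=cv2.INTER_CUBIC)
W=cv2.resize(a[174:224,294:338],None,fx=5.5,fy=5.5,interpolation=cv2.INTER_CUBIC)
c=np.zeros((590,800,3),np.uint8);c[:300,:504]=A;c[:220,515:790]=B;c[310:310+C.shape[0],:C.shape[1]]=C;c[310:310+W.shape[0],400:400+W.shape[1]]=W
cv2.imwrite("pics/crop2.png",c)
h=cv2.cvtColor(a,cv2.COLOR_BGR2HSV)[:,:,2].astype(float)
# panel front top edge, subpixel per row where value falls below 195
pts=[]
for v in range(140,212):
    r=h[v,175:200]; i=[j for j in range(len(r)-1) if r[j]>=195>r[j+1]]
    if i: j=i[0]; pts.append((175+j+(r[j]-195)/(r[j]-r[j+1])+0.0,v))
pts=np.array(pts);k=np.polyfit(pts[:,1],pts[:,0],1)
res=pts[:,0]-np.polyval(k,pts[:,1]);g=abs(res)<1;k=np.polyfit(pts[g,1],pts[g,0],1);print(k,g.sum(),len(pts))
A,B=[plane("top",np.polyval(k,v),v,.15) for v in(140,212)];d=A-B;print("front edge",A,B,np.degrees(np.arctan2(d[1],d[0])), "y at x=.536",B[1]+d[1]/d[0]*(.536-B[0]))
s=telemetry.observe();print(R.from_rotvec(s["ee_rot"]).as_matrix())
```

```text
[  0.0898 170.7225] 71 71
front edge [0.6572 0.3502 0.15  ] [0.439  0.3229 0.15  ] 7.148454629710896 y at x=.536 0.33503137524393384
[[-0.9387  0.3446 -0.0004]
 [ 0.3446  0.9387 -0.0013]
 [-0.0001 -0.0014 -1.    ]]
```

View pics/crop2.png

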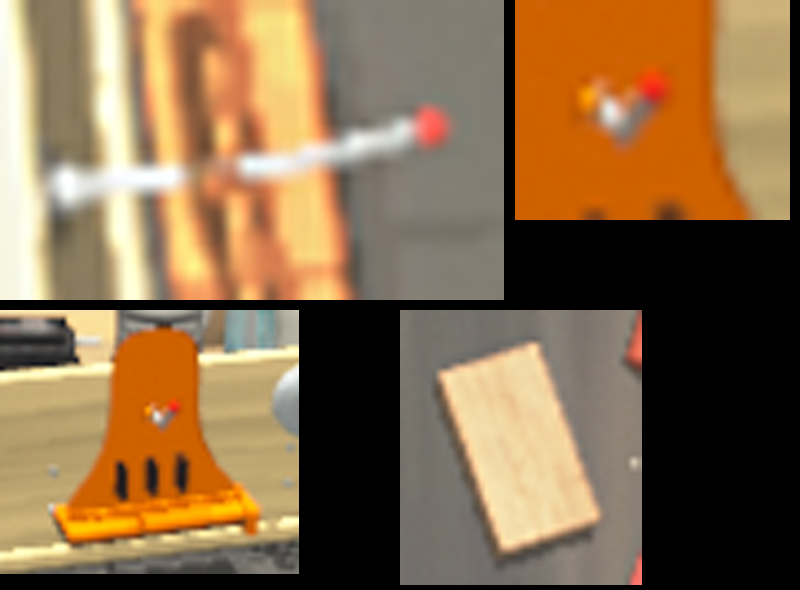

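Run:
```python
from h import *
np.set_printoptions(precision=4,suppress=True,linewidth=200)
psi=np.radians(7.3); u=np.array([np.sin(psi),-np.cos(psi),0]); w=np.array([np.cos(psi),np.sin(psi),0])
root=plane("top",188.9,180.1,.135);print("root",root)
ball,g=two(("top",219.46,175.1),("side",267.0,167.5));print("ball",ball,g)
d=ball-root;print("rel along,lat(+=world x),z",d@u,d@w,d[2],"barb len",np.linalg.norm(d-.06*u))
# bend from side ray: intersect vertical plane through root along u
o,dd=ray("side",264.3,171.8); t=((root-o)@w)/(dd@w); p=o+t*dd;print("bend (ill-conditioned?)",p,(p-root)@u)
t=((root+.06*u-o)@u)/(dd@u);p=o+t*dd;print("bend on plane along=60:",p,(p-root)@w,p[2])
of=plane("top",203.5,178.4,.137);inn=plane("top",198.9,179.3,.197)
print("plate outer",of,(of-root)@u,"inner",inn,(inn-root)@u)
for n in [("side",261.4,168.1)]:
  for al in(.03,.035,.04,.045):
    o,dd=ray(*n);t=((root+al*u-o)@u)/(dd@u);print("hole edge at along",al,o+t*dd)
# shoe plate top in side crop C: px
for q in [(153,330)]:
  px=(228+(q[0]+.5)/4.4-.5,146+(q[1]-310+.5)/4.4-.5)
  for al in(.03,.04):
    o,dd=ray("side",*px);t=((root+al*u-o)@u)/(dd@u);p=o+t*dd;print("plate top",p,(p-root)@w)
# wood corners from crop
for q in [(439,374),(540,343),(600,520),(503,553)]:
  px=(294+(q[0]-400+.5)/5.5-.5,174+(q[1]-310+.5)/5.5-.5);print(px,plane("top",*px,.038))
```

```text
root [0.5374 0.3314 0.135 ]
ball [0.5444 0.2388 0.1626] 0.0019018667619876617
rel along,lat(+=world x),z 0.09274474697548322 -0.004861653088569747 0.027604222112536353 barb len 0.04310275169499341
bend (ill-conditioned?) [0.544  0.2806 0.13  ] 0.05128284526351293
bend on plane along=60: [0.5423 0.2716 0.1342] -0.002805544184896057 0.1342260544832089
plate outer [0.5422 0.2881 0.137 ] 0.043531203337033184 inner [0.5238 0.293  0.197 ] 0.036398924964198366
hole edge at along 0.03 [0.5386 0.3013 0.133 ]
hole edge at along 0.035 [0.5377 0.2962 0.1354]
hole edge at along 0.04 [0.5367 0.291  0.1377]
hole edge at along 0.045 [0.5358 0.2858 0.14  ]
plate top [0.5398 0.3015 0.1903] -0.0014526006425002258
plate top [0.538  0.2912 0.1944] -0.004583089709426502
(300.6818181818182, 185.22727272727272) [ 0.5458 -0.0093  0.038 ]
(319.04545454545456, 179.5909090909091) [ 0.5644 -0.0685  0.038 ]
(329.95454545454544, 211.77272727272728) [ 0.4599 -0.0995  0.038 ]
(312.3181818181818, 217.77272727272728) [ 0.4408 -0.0434  0.038 ]
```

```bash
cat >> h.py <<'E'
psi=np.radians(7.3); u=np.array([np.sin(psi),-np.cos(psi),0]); w=np.array([np.cos(psi),np.sin(psi),0])
def ori(head,tilt=0):
    y=np.array([np.cos(np.radians(head)),np.sin(np.radians(head)),0]);z=np.array([0,0,-1.]);M=np.stack([np.cross(y,z),y,z],1)
    return R.from_rotvec(-np.radians(tilt)*w)*R.from_matrix(M)
def st(): s=telemetry.observe(); return s,np.array(s["position"]),R.from_rotvec(s["ee_rot"])
def to(p,q,n=1,cur=None):
    s,p0,r0=st()
    if cur: p0,r0=cur
    d=r0.inv().apply(np.array(p)-p0)*100; t=np.degrees((r0.inv()*q).as_rotvec())
    print("shift",d.round(2),"turn",t.round(2))
    return p0,r0
def rep():
    s,p,r=st();np.set_printoptions(precision=4,suppress=True);print(s["clock"],p,"F",np.array(s["force"]).round(2),"T",np.array(s["ft_torque"]).round(3),"w",s["width"]*9.18,"gf",s["gripper_force"],"y",r.as_matrix()[:,1].round(3),"z",r.as_matrix()[:,2].round(3),"J",s["joints"].round(2))
E
python3 -c "
from h import *
to((.541,.292,.25),ori(97.3)); rep()"
```

```text
shift [-40.72 -16.4   -0.17] turn [-8.000e-02 -1.000e-02 -2.746e+01]
0.1 [0.2152 0.5863 0.248 ] F [-0.3  -0.5   0.59] T [-0.021 -0.005  0.002] w 9.187829871457009 gf 0.0 y [ 0.345  0.939 -0.001] z [-0.    -0.001 -1.   ] J [-1.32  0.44  0.02  1.57 -0.01  1.13 -0.08]
```

```bash
python3 -m creep '4 -5 -2 -2.5 0 0 -5; 4 -10 -4 -2.5 0 0 -10; 4 -16 -6.4 -2.5 0 0 -16; 4 -22 -8.8 -2.5 0 0 -22; 4 -27 -11 -2.5 0 0 -27.5'; python3 -c "
from h import *
to((.541,.292,.24),ori(97.3)); rep()"
```

```text
clock: 0.72
position: [0.4323, 0.3886, 0.2735]
ee_rot: [0.206, -3.135, 0.001]
force: [0.4, 1.1, 0.1]
width: 0.504
gripper_force: 0.0
shift [ -9.51 -10.99   3.35] turn [-0.02 -0.01  0.2 ]
0.725 [0.4323 0.3886 0.2735] F [0.36 1.11 0.15] T [ 0.049 -0.045 -0.006] w 4.6279546374054945 gf 0.0 y [-0.131  0.991 -0.   ] z [-0. -0. -1.] J [-0.84  0.34  0.01  1.65 -0.01  1.15  0.88]
```

```bash
python3 -m creep '3.6 -4 -4.4 0 0 0 0; 3.6 -8 -9 0 0 0 0; 3.6 -9.5 -11 1.7 0 0 0.2; 3.6 -9.5 -11 3.3 0 0 0.2;3.6 -9.5 -11 3.3 0 0 0.2'
python3 - <<'E'
from h import *
rep(); to((.541,.292,.181),ori(97.3))
a=snap("top");b=snap("side")
A=cv2.resize(a[130:215,150:240],None,fx=5.5,fy=5.5,interpolation=cv2.INTER_CUBIC)
B=cv2.resize(b[95:215,235:305],None,fx=4.2,fy=4.2,interpolation=cv2.INTER_CUBIC)
c=np.zeros((510,800,3),np.uint8);c[:A.shape[0],:A.shape[1]]=A;c[:B.shape[0],500:500+B.shape[1]]=B
cv2.imwrite("pics/c3.png",c)
E
```

```text
clock: 1.35
position: [0.5374, 0.2942, 0.239]
ee_rot: [0.198, -3.132, 0.001]
force: [-0.6, 0.2, 0.5]
width: 0.393
gripper_force: 0.0
1.35 [0.5374 0.2942 0.239 ] F [-0.59  0.15  0.5 ] T [ 0.082 -0.004  0.074] w 3.6056782690900016 gf 0.0 y [-0.126  0.992 -0.001] z [-0.003 -0.001 -1.   ] J [-0.63  0.42  0.06  1.62 -0.03  1.1   1.14]
shift [-0.35 -0.26  5.8 ] turn [-0.03 -0.2  -0.08]
```

View pics/c3.png

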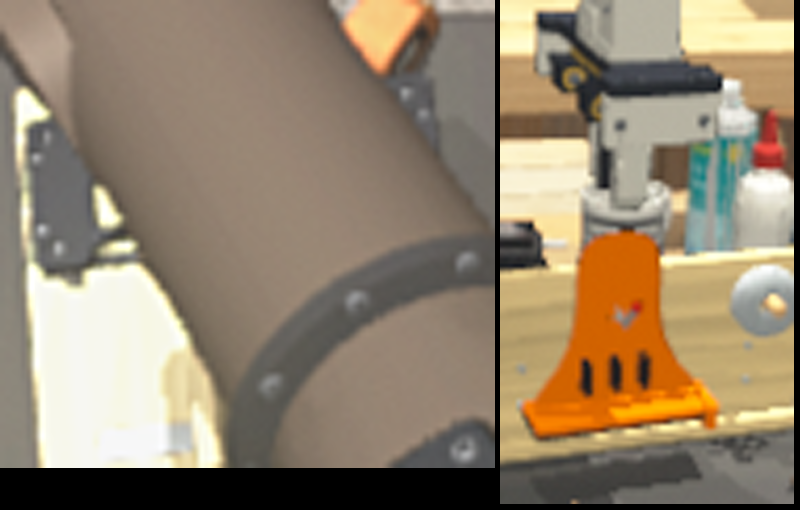

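The side view shows the near finger at (628,180), centred above the plate top at (620,240); the arm hides the top view. Descending.

```bash
python3 -m creep '3.6 -0.2 -0.2 2 0 0 0; 3.6 -0.2 -0.2 4 0 0 0; 3.6 -0.2 -0.2 5.8 0 0 0; 3.6 -0.2 -0.2 5.8 0 0 0;3.6 -0.2 -0.2 5.8 0 0 0'; python3 -c "
from h import *
rep();to((.541,.292,.180),ori(97.3))"
```

```text
clock: 2.08
position: [0.5415, 0.2927, 0.1839]
ee_rot: [-0.197, 3.134, 0.001]
force: [-0.2, -0.1, 0.4]
width: 0.392
gripper_force: 0.0
2.075 [0.5415 0.2927 0.1839] F [-0.16 -0.14  0.41] T [0.011 0.016 0.014] w 3.6003117856226674 gf 0.0 y [-0.125  0.992  0.001] z [ 0.001  0.001 -1.   ] J [-0.62  0.48  0.06  1.68 -0.03  0.98  1.14]
shift [ 0.06 -0.06  0.39] turn [ 0.05  0.07 -0.1 ]
```

```bash
python3 -m creep '3.6 0 0 0.3 0 0 0; 2 0 0 0.3 0 0 0; 0.5 0 0 0.3 0 0 0; 0.5 0 0 0.3 0 0 0;0.5 0 0 0.3 0 0 0' 5; python3 -c "
from h import *
rep()"
```

```text
clock: 2.7
position: [0.5415, 0.2917, 0.1798]
ee_rot: [-0.196, 3.135, 0.0]
force: [0.6, 0.7, 0.9]
width: 0.108
gripper_force: 5.0
2.7 [0.5415 0.2917 0.1798] F [0.58 0.66 0.89] T [-0.09  -0.05   0.024] w 0.9885104323395205 gf 5.000449502840638 y [-0.124  0.992  0.   ] z [ 0.  0. -1.] J [-0.62  0.48  0.06  1.69 -0.03  0.98  1.14]
```

Gripped (9.9 mm opening). Firm up and raise 3 mm.

```bash
python3 -m creep '0.5 0 0 0 0 0 0; 0.5 0 0 0 0 0 0; 0.5 0 0 -0.15 0 0 0; 0.5 0 0 -0.3 0 0 0;0.5 0 0 -0.3 0 0 0' 45; python3 -c "
from h import *
rep()"
```

```text
clock: 3.32
position: [0.5413, 0.2917, 0.1827]
ee_rot: [0.196, -3.135, 0.0]
force: [0.2, 0.6, -2.0]
width: 0.108
gripper_force: 45.0
3.325 [0.5413 0.2917 0.1827] F [ 0.21  0.6  -2.04] T [-0.016  0.025 -0.026] w 0.9887462084742332 gf 45.00001206994057 y [-0.124  0.992 -0.   ] z [-0. -0. -1.] J [-0.62  0.48  0.06  1.68 -0.03  0.98  1.14]
```

```bash
cat >> h.py <<'E'
P0=np.array([.5413,.2917,.1827]); D=.048; Z=np.array([0,0,1.])
def way(al,lat,up,tilt,yaw=0):
    "hole displaced (mm) along u, w, up from the centred start; tool pose"
    q=R.from_rotvec(np.radians(yaw)*Z)*ori(97.2,tilt); H=P0-D*Z+(al*u+lat*w+up*Z)/1000
    return H-D*q.apply([0,0,1]),q
def hole():
    s,p,r=st(); d=(p+D*r.apply([0,0,1])-(P0-D*Z))*1000
    print("hole al,lat,up",(d@u).round(2),(d@w).round(2),d[2].round(2),"F u,w,z",(s["force"]@u).round(2),(s["force"]@w).round(2),s["force"][2].round(2),"tilt",np.degrees(np.arcsin(-r.as_matrix()[:,2]@-u)).round(1),"T",(s["ft_torque"]@u).round(3),(s["ft_torque"]@w).round(3),"J",s["joints"].round(2),"clk",round(s["clock"],2))
E
python3 -c "
from h import *
hole()
for a in [(6,0,0,3),(12,0,0,10)]: to(*way(*a))"
```

```text
hole al,lat,up 0.01 0.03 -0.02 F u,w,z -0.57 0.28 -2.04 tilt 0.0 T -0.027 -0.013 J [-0.62  0.48  0.06  1.68 -0.03  0.98  1.14] clk 3.33
shift [ 0.   -0.35  0.  ] turn [ 3.   -0.02 -0.06]
shift [ 0.   -0.37  0.07] turn [10.   -0.03 -0.06]
```

```bash
python3 -m creep '0.5 0 -0.35 0 3 0 0; 0.5 0 -0.36 0.03 6 0 0; 0.5 0 -0.37 0.07 10 0 0; 0.5 0 -0.37 0.07 10 0 0'; python3 -c "
from h import *
hole()
for a in [(16,0,0,15),(19,0,0,20)]: to(*way(*a))"
```

```text
clock: 3.82
position: [0.541, 0.2899, 0.1814]
ee_rot: [-0.199, 3.113, -0.271]
force: [0.9, -0.5, -3.1]
width: 0.106
gripper_force: 45.0
hole al,lat,up 10.05 -0.54 -0.55 F u,w,z 0.56 0.82 -3.07 tilt 10.0 T 0.023 0.397 J [-0.75  0.52  0.12  1.63  0.1   1.08  1.01] clk 3.83
shift [-0.05 -0.17  0.07] turn [ 5.04 -0.05  0.12]
shift [-0.05 -0.05  0.17] turn [10.04 -0.06  0.12]
```

```bash
python3 -m creep '0.5 -0.05 -0.16 0.04 3 0 0; 0.5 -0.05 -0.17 0.07 5 0 0; 0.5 -0.05 -0.1 0.12 8 0 0; 0.5 -0.05 -0.05 0.17 10 0 0; 0.5 -0.05 -0.05 0.17 10 0 0'; python3 -c "
from h import *
hole()
for a in [(20,-.1,0.2,20),(23,-.3,2,24),(26,-.6,4.5,28)]: to(*way(*a))"
```

```text
clock: 4.45
position: [0.5419, 0.2887, 0.1798]
ee_rot: [-0.195, 3.067, -0.542]
force: [-0.8, 1.9, -1.7]
width: 0.106
gripper_force: 45.0
hole al,lat,up 19.52 0.18 0.0 F u,w,z -2.03 -0.56 -1.74 tilt 20.0 T -0.09 1.002 J [-0.85  0.58  0.18  1.58  0.21  1.19  0.9 ] clk 4.45
shift [ 0.03 -0.05 -0.  ] turn [-0.03 -0.06  0.07]
shift [ 0.05 -0.06 -0.06] turn [ 3.97 -0.06  0.08]
shift [ 0.08 -0.1  -0.15] turn [ 7.97 -0.07  0.08]
```

```bash
python3 -m creep '0.5 0 -0.05 -0.06 1 0 0; 0.5 0.02 -0.06 -0.1 3 0 0; 0.5 0.04 -0.06 -0.12 5 0 0; 0.5 0.04 -0.06 -0.12 5 0 0'; python3 -c "
from h import *
hole()
for a in [(24,-.3,3.5,26),(27,-.6,6,30)]: to(*way(*a))"
```

```text
clock: 4.95
position: [0.5417, 0.2879, 0.1812]
ee_rot: [-0.192, 3.035, -0.675]
force: [0.4, 2.3, -1.9]
width: 0.107
gripper_force: 45.0
hole al,lat,up 24.21 -0.1 3.07 F u,w,z -2.27 0.65 -1.87 tilt 25.1 T -0.051 1.262 J [-0.9   0.61  0.2   1.55  0.26  1.25  0.86] clk 4.95
shift [ 0.03  0.08 -0.05] turn [ 0.93 -0.07  0.05]
shift [ 0.06  0.04 -0.13] turn [ 4.93 -0.07  0.05]
```

```bash
python3 -m creep '0.5 0.02 0.05 -0.08 1.5 0 0; 0.5 0.04 0.06 -0.15 3 0 0; 0.5 0.05 0.05 -0.17 5 0 0; 0.5 0.05 0.05 -0.17 5 0 0'; python3 -c "
from h import *
hole()
for a in [(26,-.5,5.6,30),(29,-.9,8.5,33),(32,-1.2,11,36)]: to(*way(*a))"
```

```text
clock: 5.45
position: [0.541, 0.2889, 0.1825]
ee_rot: [-0.189, 2.998, -0.805]
force: [-0.2, -0.4, -2.7]
width: 0.105
gripper_force: 45.0
hole al,lat,up 26.82 -0.7 6.21 F u,w,z 0.39 -0.26 -2.69 tilt 30.1 T 0.018 1.044 J [-0.94  0.65  0.22  1.52  0.3   1.31  0.83] clk 5.45
shift [-0.01  0.1   0.01] turn [-0.07 -0.09  0.05]
shift [ 0.03 -0.06 -0.08] turn [ 2.93 -0.1   0.05]
shift [ 0.06 -0.19 -0.13] turn [ 5.93 -0.1   0.05]
```

```bash
python3 -m creep '0.5 0.02 -0.04 -0.06 2 0 0; 0.5 0.04 -0.1 -0.1 4 0 0; 0.5 0.06 -0.2 -0.16 6 0 0; 0.5 0.06 -0.2 -0.16 6 0 0'; python3 -c "
from h import *
hole()
for a in [(37,-1.8,15,37),(42,-2.4,19.2,37)]: to(*way(*a))"
```

```text
clock: 5.95
position: [0.5406, 0.288, 0.1849]
ee_rot: [-0.186, 2.946, -0.959]
force: [0.4, -0.2, -2.6]
width: 0.106
gripper_force: 45.0
hole al,lat,up 31.84 -1.28 11.36 F u,w,z 0.23 0.4 -2.57 tilt 36.1 T -0.028 1.208 J [-0.98  0.69  0.24  1.49  0.34  1.38  0.8 ] clk 5.95
shift [ 0.06 -0.55  0.01] turn [ 0.94 -0.09  0.06]
shift [ 0.12 -1.2  -0.04] turn [ 0.94 -0.09  0.06]
```

```bash
python3 -m creep '0.5 0.03 -0.3 0 1 0 0; 0.5 0.06 -0.6 0 1 0 0; 0.5 0.09 -0.9 -0.03 1 0 0; 0.5 0.09 -0.9 -0.03 1 0 0'; python3 -c "
from h import *
hole()
for a in [(44,-2.6,21,37.5),(48,-3.2,24.5,38)]: to(*way(*a))"
```

```text
clock: 6.45
position: [0.5412, 0.2796, 0.1915]
ee_rot: [-0.182, 2.937, -0.982]
force: [0.5, -0.2, -2.4]
width: 0.105
gripper_force: 45.0
hole al,lat,up 40.87 -1.67 18.47 F u,w,z 0.28 0.47 -2.37 tilt 37.0 T 0.035 1.178 J [-0.98  0.69  0.25  1.49  0.35  1.39  0.8 ] clk 6.45
shift [ 0.1  -0.36 -0.01] turn [ 0.52 -0.1  -0.08]
shift [ 0.16 -0.85 -0.05] turn [ 1.02 -0.1  -0.08]
```

```bash
python3 -c "
from h import *
for a in [(43.5,-3.4,20.2,37.5),(46,-3.9,22.3,37.5)]: to(*way(*a))"
python3 -m creep '0.5 0.15 -0.15 0 0.5 0 0; 0.5 0.17 -0.3 0 0.5 0 0; 0.5 0.2 -0.45 0 0.5 0 0; 0.5 0.22 -0.62 0 0.5 0 0;0.5 0.22 -0.62 0 0.5 0 0'; python3 -c "
from h import *
hole()
for a in [(50,-4.5,25.6,38),(54,-5.1,29,38)]: to(*way(*a))
b=snap('side');cv2.imwrite('pics/c4.png',cv2.resize(b[130:200,225:305],None,fx=8,fy=8,interpolation=cv2.INTER_CUBIC))"
```

```text
shift [ 0.18 -0.27  0.02] turn [ 0.52 -0.1  -0.08]
shift [ 0.23 -0.6   0.  ] turn [ 0.52 -0.1  -0.08]
clock: 7.08
position: [0.5395, 0.2747, 0.1949]
ee_rot: [-0.182, 2.932, -0.995]
force: [0.2, -0.6, -3.8]
width: 0.105
gripper_force: 45.0
hole al,lat,up 45.9 -4.0 22.12 F u,w,z 0.64 0.15 -3.84 tilt 37.5 T -0.028 1.2 J [-0.99  0.68  0.25  1.5   0.36  1.4   0.8 ] clk 7.08
shift [ 0.06 -0.5  -0.03] turn [ 0.5  -0.1  -0.05]
shift [ 0.12 -1.02 -0.05] turn [ 0.5  -0.1  -0.05]
```

View pics/c4.png

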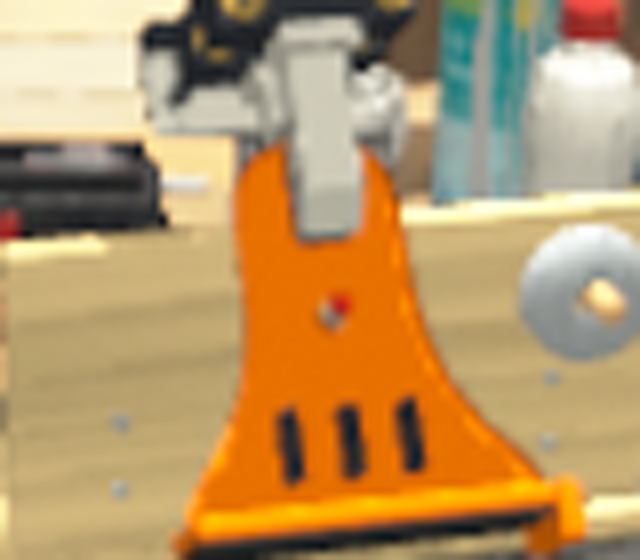

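The ball at (340,302) is just proud of the plate and centred on the hole, so I'll continue in small steps.

```bash
python3 -m creep '0.5 0 -0.12 0.02 0 0 0; 0.5 0.02 -0.25 0.01 0 0 0; 0.5 0.04 -0.38 0.01 0 0 0; 0.5 0.04 -0.38 0.01 0 0 0'; python3 -c "
from h import *
hole()
for a in [(50,-4.5,25.2,38),(54,-5.1,29,38)]: to(*way(*a))"
```

```text
clock: 7.62
position: [0.5396, 0.2718, 0.1972]
ee_rot: [-0.183, 2.932, -0.995]
force: [1.5, 0.4, -2.1]
width: 0.104
gripper_force: 45.0
hole al,lat,up 48.72 -4.3 24.42 F u,w,z -0.17 1.51 -2.12 tilt 37.5 T 0.201 1.327 J [-0.98  0.68  0.26  1.5   0.36  1.4   0.8 ] clk 7.62
shift [ 0.03 -0.11  0.02] turn [ 0.51 -0.07 -0.04]
shift [ 0.08 -0.66 -0.04] turn [ 0.51 -0.07 -0.04]
```

```bash
python3 -m creep '0.5 -0.07 -0.05 0 0 0 0; 0.5 -0.06 -0.15 0 0 0 0; 0.5 -0.05 -0.3 0 0 0 0; 0.5 -0.05 -0.3 0 0 0 0'; python3 -c "
from h import *
hole()
for a in [(54,-5.1,29,38)]: to(*way(*a))"
```

```text
clock: 8.12
position: [0.5403, 0.2692, 0.199]
ee_rot: [-0.182, 2.932, -0.995]
force: [1.4, 2.1, -2.7]
width: 0.107
gripper_force: 45.0
hole al,lat,up 51.38 -3.97 26.22 F u,w,z -1.88 1.69 -2.68 tilt 37.5 T 0.111 1.254 J [-0.98  0.67  0.26  1.51  0.36  1.4   0.81] clk 8.12
shift [ 0.12 -0.34 -0.06] turn [ 0.49 -0.1  -0.04]
```

```bash
python3 -m creep '0.5 -0.1 0 0 0 0 0; 0.5 -0.1 -0.1 -0.03 0 0 0; 0.5 -0.1 -0.2 -0.04 0 0 0; 0.5 -0.1 -0.2 -0.04 0 0 0'; python3 -c "
from h import *
hole()"
```

```text
clock: 8.62
position: [0.5414, 0.2679, 0.2004]
ee_rot: [-0.182, 2.932, -0.996]
force: [-0.3, -0.5, -2.9]
width: 0.104
gripper_force: 45.0
hole al,lat,up 52.8 -3.06 27.62 F u,w,z 0.49 -0.33 -2.91 tilt 37.5 T 0.032 1.161 J [-0.98  0.67  0.26  1.5   0.37  1.4   0.81] clk 8.62
```

Free again (only weight). Continue.

```bash
python3 -m creep '0.5 0 -0.15 0 0 0 0; 0.5 0.01 -0.3 0 0 0 0; 0.5 0.02 -0.45 0 0 0 0; 0.5 0.02 -0.45 0 0 0 0'; python3 -c "
from h import *
hole()"
```

```text
clock: 9.12
position: [0.5417, 0.2645, 0.2032]
ee_rot: [-0.182, 2.932, -0.995]
force: [0.2, 0.2, -3.1]
width: 0.106
gripper_force: 45.0
hole al,lat,up 56.22 -3.17 30.45 F u,w,z -0.18 0.23 -3.08 tilt 37.5 T -0.061 1.216 J [-0.98  0.67  0.26  1.51  0.37  1.4   0.81] clk 9.12
```

```bash
python3 -m creep '0.5 0 -0.2 0 0 0 0; 0.5 0.02 -0.4 0 0 0 0; 0.5 0.03 -0.6 0 0 0 0; 0.5 0.04 -0.8 0 0 0 0; 0.5 0.04 -0.8 0 0 0 0'; python3 -c "
from h import *
hole()
b=snap('side');cv2.imwrite('pics/c5.png',cv2.resize(b[130:200,225:305],None,fx=8,fy=8,interpolation=cv2.INTER_CUBIC))"
```

```text
clock: 9.75
position: [0.5421, 0.2581, 0.2081]
ee_rot: [-0.182, 2.932, -0.995]
force: [-0.8, 0.9, -2.3]
width: 0.105
gripper_force: 45.0
hole al,lat,up 62.6 -3.56 35.36 F u,w,z -0.96 -0.7 -2.28 tilt 37.5 T 0.032 1.209 J [-0.97  0.65  0.26  1.52  0.37  1.4   0.82] clk 9.75
```

View pics/c5.png

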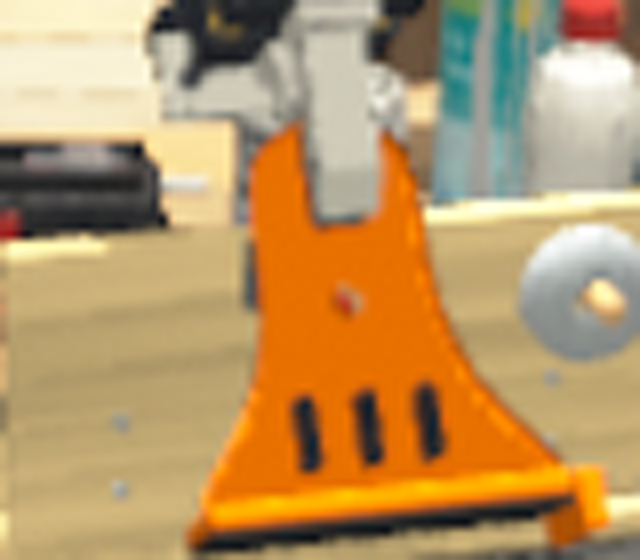

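The ball at (346,300) now sits in or behind the hole. I'll keep going along the barb.

```bash
python3 -m creep '0.5 0 -0.25 0 0 0 0; 0.5 0 -0.5 0 0 0 0; 0.5 0.01 -0.8 0 0 0 0; 0.5 0.02 -1.1 0 0 0 0; 0.5 0.02 -1.1 0 0 0 0'; python3 -c "
from h import *
hole()"
python3 -m creep '0.5 0 -0.3 0 0 0 0; 0.5 0 -0.7 0 0 0 0; 0.5 0.01 -1.1 0 0 0 0; 0.5 0.02 -1.5 0 0 0 0; 0.5 0.02 -1.5 0 0 0 0'; python3 -c "
from h import *
hole()
b=snap('side');cv2.imwrite('pics/c6.png',cv2.resize(b[130:200,225:305],None,fx=8,fy=8,interpolation=cv2.INTER_CUBIC))"
```

```text
clock: 10.42
position: [0.543, 0.2494, 0.215]
ee_rot: [-0.182, 2.932, -0.995]
force: [0.0, 0.4, -3.3]
width: 0.104
gripper_force: 45.0
hole al,lat,up 71.43 -3.77 42.17 F u,w,z -0.43 0.1 -3.28 tilt 37.5 T 0.032 1.194 J [-0.97  0.64  0.26  1.53  0.38  1.4   0.83] clk 10.43
clock: 11.05
position: [0.5443, 0.2374, 0.2241]
ee_rot: [-0.182, 2.932, -0.995]
force: [-0.8, -0.5, -2.1]
width: 0.106
gripper_force: 45.0
hole al,lat,up 83.41 -3.98 51.35 F u,w,z 0.41 -0.88 -2.09 tilt 37.5 T -0.005 1.24 J [-0.96  0.62  0.27  1.54  0.38  1.4   0.84] clk 11.05
```

View pics/c6.png

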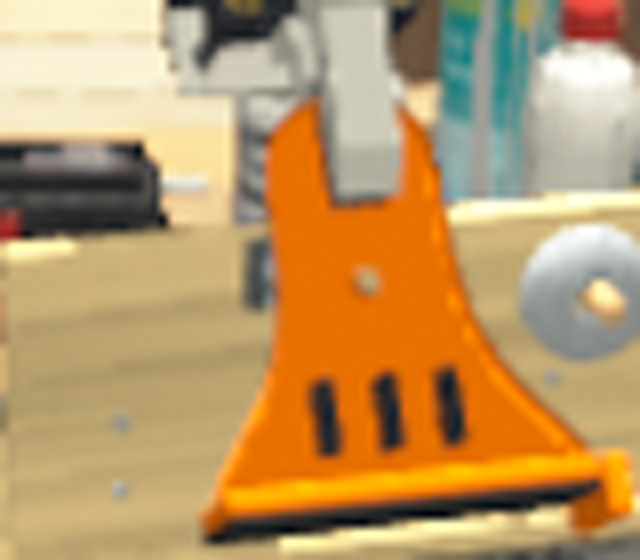

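The shoe is clear of the hook: the rack shows through the hole at (366,282). Next I'll work out the block pose from sub-pixel edges and the guard's height.

Run:
```python
from h import *
np.set_printoptions(precision=4,suppress=True)
for t,s in [((398,179),(310.4,249.6)),((386,179),(304,246)),((408,179),(310,249))]: print("guard far corner",two(("top",*t),("side",*s)))
a=cv2.imread("pics/t0.png");V=cv2.cvtColor(a,cv2.COLOR_BGR2HSV)[:,:,2].astype(np.float32)
C=[np.array(c) for c in [(300.7,185.2),(319.05,179.6),(329.95,211.8),(312.3,217.8)]]
L=[]
for i in range(4):
    p,q=C[i],C[(i+1)%4];t=(q-p)/np.linalg.norm(q-p);n=np.array([t[1],-t[0]]);pts=[]
    for f in np.linspace(.15,.85,25):
        c=p+f*(q-p);s=np.arange(-4,4.01,.1);X=c+s[:,None]*n
        g=cv2.remap(V,X[:,0].astype(np.float32)[None],X[:,1].astype(np.float32)[None],1)[0]
        th=(g[:10].mean()+g[-10:].mean())/2;j=np.where(g<th)[0]
        if len(j) and j[0]>0: pts.append(plane("top",*(c+s[j[0]]*n),.038)[:2])
    pts=np.array(pts,np.float32);vx,vy,x,y=cv2.fitLine(pts,cv2.DIST_HUBER,0,.01,.01).ravel();L.append((vx,vy,x,y));print(i,len(pts),np.degrees(np.arctan2(vy,vx)))
P=[]
for i in range(4):
    a1,b1=L[i-1],L[i];A=np.array([[a1[0],-b1[0]],[a1[1],-b1[1]]]);s=np.linalg.solve(A,[b1[2]-a1[2],b1[3]-a1[3]]);P.append(np.array(a1[2:])+s[0]*np.array(a1[:2]))
P=np.array(P);print(P,[np.linalg.norm(P[i]-P[i-1]) for i in range(4)])
end=(P[0]+P[1])/2;nr=(P[2]+P[3])/2;print("end",end,"near",nr,"ctr",P.mean(0),np.degrees(np.arctan2(*(end-nr)[::-1])))
s,p,r=st();t=p+u*.07+Z*.05;to(t,r);to(t,ori(97.2,0))
```

```text
guard far corner (array([ 0.5166, -0.2517,  0.244 ]), np.float64(0.00701674213999626))
guard far corner (array([ 0.5178, -0.2231,  0.2303]), np.float64(0.0025817723515887845))
guard far corner (array([ 0.5102, -0.272 ,  0.2613]), np.float64(0.003427694035251914))
0 25 -71.82977
1 25 17.415392
2 25 -70.993744
3 25 17.719168
[[ 0.5467 -0.0084]
 [ 0.566  -0.0671]
 [ 0.4608 -0.1001]
 [ 0.4408 -0.0422]] [np.float32(0.11115297), np.float32(0.061743733), np.float32(0.11026648), np.float32(0.061172657)]
end [ 0.5564 -0.0377] near [ 0.4508 -0.0711] ctr [ 0.5036 -0.0544] 17.567886
shift [-0.02 -8.6   0.29] turn [0. 0. 0.]
shift [-0.02 -8.6   0.29] turn [-37.49  -0.01  -0.08]
```

```bash
python3 -m creep '0.5 0 -4.5 0.1 0 0 0; 0.5 0 -8.6 0.3 0 0 0; 0.5 0 -8.6 0.3 -10 0 0; 0.5 0 -8.6 0.3 -20 0 0; 0.5 0 -8.6 0.3 -30 0 0'; python3 -c "
from h import *
hole();rep();to((.4936,-.0575,.26),ori(107.5))"
```

```text
clock: 11.72
position: [0.553, 0.1686, 0.2746]
ee_rot: [-0.195, 3.12, -0.196]
force: [-0.9, -0.6, -4.0]
width: 0.105
gripper_force: 45.0
hole al,lat,up 129.6 -3.99 92.24 F u,w,z 0.51 -0.93 -4.02 tilt 7.2 T -0.077 0.309 J [-0.61  0.35  0.2   1.65  0.06  1.18  1.26] clk 11.72
11.725 [0.553  0.1686 0.2746] F [-0.86 -0.62 -4.02] T [0.297 0.116 0.032] w 0.9674832650882352 gf 44.99996557831764 y [-0.124  0.984 -0.125] z [ 0.017 -0.124 -0.992] J [-0.61  0.35  0.2   1.65  0.06  1.18  1.26]
shift [  8.72 -21.34   4.15] turn [ -7.19  -0.55 -10.32]
```

```bash
python3 -m creep '0.5 1.8 -4.2 0.8 -4 0 -3; 0.5 4 -9.5 1.8 -7.2 -0.3 -6; 0.5 6 -14.5 2.8 -7.2 -0.5 -10.3; 0.5 8.3 -20 4 -7.2 -0.5 -10.3; 0.5 8.7 -21.3 4.1 -7.2 -0.5 -10.3'
python3 - <<'E'
from h import *
rep();to((.4936,-.0575,.21),ori(107.5))
E
```

```text
clock: 12.35
position: [0.4914, -0.0622, 0.2608]
ee_rot: [0.466, -3.102, 0.01]
force: [-0.5, 1.1, -1.5]
width: 0.107
gripper_force: 45.0
12.35 [ 0.4914 -0.0622  0.2608] F [-0.52  1.14 -1.54] T [ 0.175 -0.027  0.035] w 0.9776903270175895 gf 44.99994747340679 y [-0.294  0.956 -0.006] z [-0.004 -0.007 -1.   ] J [-0.19  0.21  0.24  1.88 -0.05  1.06  1.94]
shift [-0.38  0.41  5.07] turn [-0.33 -0.32 -0.43]
```

```bash
python3 -m creep '0.5 -0.6 0.35 2 -0.3 -0.3 -0.4; 0.5 -0.8 0.4 4 -0.3 -0.3 -0.4; 0.5 -0.8 0.4 5 -0.3 -0.3 -0.4; 0.5 -0.8 0.4 5 -0.3 -0.3 -0.4; 0.5 -0.8 0.4 5 -0.3 -0.3 -0.4'
python3 - <<'E'
from h import *
rep();a=snap("top","t7.png");b=snap("side","s7.png")
A=cv2.resize(a[150:240,270:360],None,fx=4.4,fy=4.4,interpolation=cv2.INTER_CUBIC)
B=cv2.resize(b[165:300,210:300],None,fx=4.4,fy=4.4,interpolation=cv2.INTER_CUBIC)
c=np.zeros((600,800,3),np.uint8);c[:A.shape[0],:A.shape[1]]=A;c[:B.shape[0],400:400+B.shape[1]]=B
cv2.imwrite("pics/c7.png",c)
E
```

```text
clock: 12.98
position: [0.5002, -0.0513, 0.2115]
ee_rot: [-0.487, 3.101, 0.001]
force: [0.1, -0.2, -2.4]
width: 0.106
gripper_force: 45.0
12.975 [ 0.5002 -0.0513  0.2115] F [ 0.06 -0.23 -2.42] T [ 0.06   0.022 -0.025] w 0.9712365239390653 gf 45.000077337026596 y [-0.307  0.952  0.   ] z [ 0.002  0.001 -1.   ] J [-0.19  0.27  0.23  1.93 -0.08  0.94  1.96]
```

View pics/c7.png

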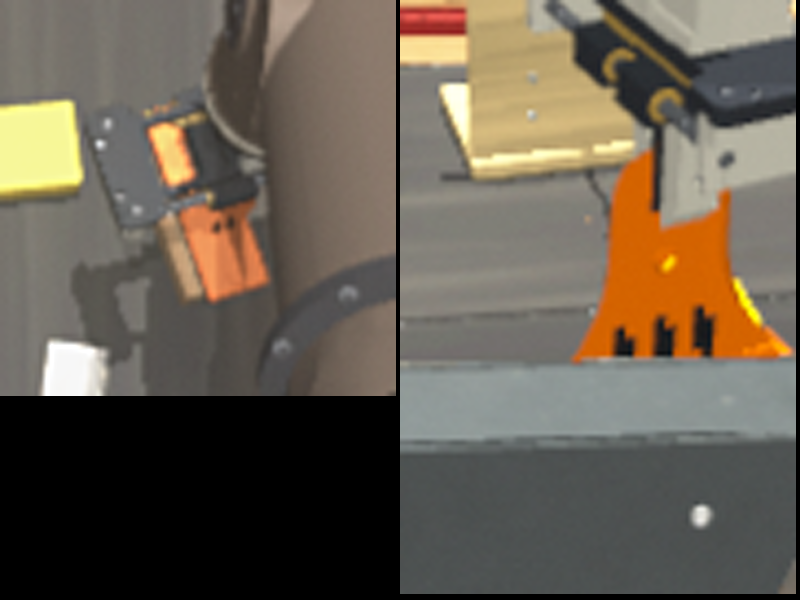

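The top view shows the toe end of the sole at (212,300)–(268,280), overlapping the block with its light side at (180,260). The side view shows the plate with its hole at (668,264); the sole is hidden by the guard. Computing the shoe-to-TCP offset.

Run:
```python
from h import *
np.set_printoptions(precision=4,suppress=True)
s,p,r=st();M=r.as_matrix()
def loc(q): return r.inv().apply(q-p)*1000
for z in(.0815,.0935):
  for q in[(212,300),(268,280)]:
    print(z,"toe corner tool mm",loc(plane("top",270+(q[0]+.5)/4.4-.5,150+(q[1]+.5)/4.4-.5,z)))
o,d=ray("side",210+(268.5)/4.4-.5,165+264.5/4.4-.5)
for off in(-.005,0,):
  t=((p+off*M[:,1]-o)@M[:,1])/(d@M[:,1]);print("hole",loc(o+t*d))
# plate edges in side image at several rows (orange)
b=cv2.imread("pics/s7.png");h=cv2.cvtColor(b,cv2.COLOR_BGR2HSV);m=cv2.inRange(h,(8,200,100),(18,255,255))
for v in(218,224,232):
  c=np.where(m[v,240:300])[0]+240;e=[]
  for uu in(c[0]-.5,c[-1]+.5):
    o,d=ray("side",uu,v);t=((p-.005*M[:,1]-o)@M[:,1])/(d@M[:,1]);e.append(loc(o+t*d))
  print(v,c[0],c[-1],e,"mid",(e[0]+e[1])/2)
end=np.array([.5564,-.0377,.038]);print("wood end in tool mm",loc(end),"block yaw rel",np.degrees(np.arctan2(M[1,0],M[0,0]))%360-197.6)
```

```text
0.0815 toe corner tool mm [ 64.7092  17.5213 129.8878]
0.0815 toe corner tool mm [ 63.3919 -24.0224 129.8772]
0.0935 toe corner tool mm [ 66.018   19.7732 117.8847]
0.0935 toe corner tool mm [ 64.7132 -21.3757 117.8741]
hole [ 3.7631 -5.     45.8625]
hole [ 0.8952  0.     49.6034]
218 258 283 [array([34.5825, -5.    , 21.6738]), array([-26.8629,  -5.    ,  37.6852])] mid [ 3.8598 -5.     29.6795]
224 258 284 [array([34.2325, -5.    , 36.0898]), array([-30.3443,  -5.    ,  53.5951])] mid [ 1.9441 -5.     44.8424]
232 257 286 [array([36.0653, -5.    , 55.0866]), array([-36.82 ,  -5.   ,  75.887])] mid [-0.3773 -5.     65.4868]
wood end in tool mm [-57.1616  -4.2656 173.7395] block yaw rel 0.2482372308214167
```

```bash
python3 -m creep '0.5 0 -0.25 1.2 0 0 0.25; 0.5 0 -0.25 2.6 0 0 0.25; 0.5 0 -0.25 3.7 0 0 0.25; 0.5 0 -0.25 4.0 0 0 0.25;0.5 0 -0.25 4.0 0 0 0.25'
python3 - <<'E'
from h import *
rep();a=snap("top","t8.png");b=snap("side","s8.png")
A=cv2.resize(a[165:230,280:350],None,fx=8,fy=8,interpolation=cv2.INTER_CUBIC)
cv2.imwrite("pics/c8.png",A)
E
```

```text
clock: 13.7
position: [0.5006, -0.0538, 0.1707]
ee_rot: [-0.48, 3.103, 0.002]
force: [-1.0, 0.8, -2.6]
width: 0.11
gripper_force: 45.0
13.7 [ 0.5006 -0.0538  0.1707] F [-0.98  0.83 -2.61] T [0.054 0.029 0.016] w 1.005400943932786 gf 44.99999217689037 y [-0.302  0.953  0.001] z [ 0.001  0.001 -1.   ] J [-0.17  0.32  0.22  1.98 -0.1   0.85  1.98]
```

View pics/c8.png

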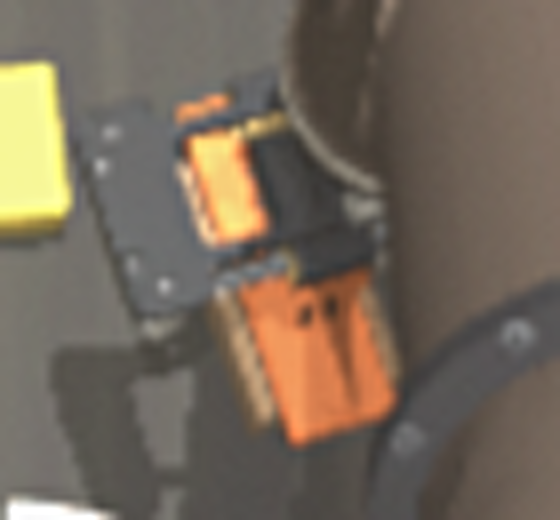

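The top view shows block strips on both sides of the sole: about 25 px on the left at (230,340) and about 15 px on the right at (388,320), before parallax. Quick numeric check of the centring.

Run:
```python
from h import *
np.set_printoptions(precision=2,suppress=True)
s,p,r=st()
a=cv2.imread("pics/t8.png");h=cv2.cvtColor(a,cv2.COLOR_BGR2HSV);V=h[:,:,2]
end=np.array([.5564,-.0377]);dr=np.array([np.cos(np.radians(17.57)),np.sin(np.radians(17.57))]);n=np.array([-dr[1],dr[0]])
for v in range(203,218,2):
    c=[x for x in range(308,334) if h[v,x,1]>130 and h[v,x,2]>120 and h[v,x,0]<14]
    if len(c)<4: continue
    L=plane("top",c[0]-.5,v,.041)[:2];Rr=plane("top",c[-1]+.5,v,.053)[:2]
    print(v,c[0],c[-1],"left",(L-end)@n*1000,"right",(Rr-end)@n*1000,"mid",((L-end)@n+(Rr-end)@n)*500,"along",(L-end)@dr*1000)
print("tcp",(p[:2]-end)@n*1000,(p[:2]-end)@dr*1000)
```

```text
203 310 324 left 22.92417423450794 right -19.638824745460106 mid 1.6426747445239167 along -65.10435610936244
205 311 325 left 22.021856831039905 right -20.484935159885897 mid 0.7684608355770055 along -72.12455728617141
207 312 326 left 21.121475901935604 right -21.329229428499577 mid -0.10387676328198724 along -79.1296923237763
209 313 327 left 20.223025220040235 right -22.171713392470583 mid -0.9743440862151741 along -86.11980967062618
211 313 327 left 22.322058393186342 right -20.043445974663612 mid 1.1393062092613648 along -92.14811833020381
213 314 328 left 21.42425532949828 right -20.88549371441897 mid 0.26938080753965454 along -99.10928167240931
215 315 328 left 20.52837079614848 right -18.76318659235033 mid 0.882592101899074 along -106.0555695885867
217 315 326 left 22.620330981634915 right -10.72697495740594 mid 5.946678012114487 along -112.04301607776173
tcp 1.463218947806922 -57.856161326049595
```

Centred to within about 0.5 mm. Lowering the last few mm to feel contact.

```bash
python3 -m creep '0.5 0 -0.05 0.05 0 0 0; 0.5 0 -0.05 0.1 0 0 0; 0.5 0 -0.05 0.15 0 0 0; 0.5 0 -0.05 0.2 0 0 0;0.5 0 -0.05 0.2 0 0 0'; python3 -c "
from h import *
rep()"
```

```text
clock: 14.42
position: [0.501, -0.0543, 0.1698]
ee_rot: [-0.48, 3.102, 0.002]
force: [-5.1, -0.1, 9.9]
width: 0.106
gripper_force: 45.0
14.425 [ 0.501  -0.0543  0.1698] F [-5.12 -0.07  9.88] T [0.171 0.845 0.011] w 0.9754620416805644 gf 45.00031717121601 y [-0.302  0.953  0.001] z [ 0.002  0.001 -1.   ] J [-0.17  0.33  0.22  1.98 -0.1   0.84  1.98]
```

```bash
python3 -m creep '0.5 0 0 -0.12 0 0 0; 0.5 0.2 0 -0.12 0 0 0; 0.5 0.4 0 -0.12 0 0 0; 0.5 0.55 0 -0.12 0 0 0;0.5 0.55 0 -0.12 0 0 0'; python3 -c "
from h import *
rep()
s,p,r=st();print('F along tool x',r.inv().apply(s['force']))"
```

```text
clock: 15.05
position: [0.4953, -0.056, 0.17]
ee_rot: [-0.48, 3.103, 0.002]
force: [-1.0, 0.5, -2.7]
width: 0.107
gripper_force: 45.0
15.05 [ 0.4953 -0.056   0.17  ] F [-1.01  0.49 -2.71] T [-0.002  0.003 -0.033] w 0.9785372350570878 gf 45.000029504299164 y [-0.302  0.953  0.001] z [ 0.001  0.001 -1.   ] J [-0.17  0.32  0.22  1.99 -0.09  0.84  1.98]
F along tool x [0.8198 0.7731 2.7093]
```

```bash
python3 -m creep '0.5 0.05 0 0 0 0 0; 0.5 0.1 0 0 0 0 0; 0.5 0.1 0 0 0 0 0'; python3 -c "
from h import *
s,p,r=st();print('F tool',r.inv().apply(s['force']),p,s['ft_torque'])"
python3 -m creep '0.5 0.05 0 0 0 0 0; 0.5 0.1 0 0 0 0 0; 0.5 0.1 0 0 0 0 0'; python3 -c "
from h import *
s,p,r=st();print('F tool',r.inv().apply(s['force']),p,s['ft_torque'])"
```

```text
clock: 15.42
position: [0.4945, -0.0562, 0.17]
ee_rot: [-0.48, 3.103, 0.001]
force: [-0.1, -0.9, -1.7]
width: 0.109
gripper_force: 45.0
F tool [ 0.33044116 -0.80339081  1.67134948] [ 0.49451041 -0.0562077   0.1700194 ] [ 0.07049238 -0.02450945 -0.03261187]
clock: 15.8
position: [0.4938, -0.0565, 0.1701]
ee_rot: [-0.48, 3.103, 0.001]
force: [0.3, -0.4, -3.0]
width: 0.107
gripper_force: 45.0
F tool [-0.12532847 -0.47263644  3.00013974] [ 0.49375834 -0.05647963  0.17012552] [ 0.09132517 -0.21671234  0.02750465]
```

```bash
python3 -m creep '0.5 0.05 0 0 0 0 0; 0.5 0.1 0 0 0 0 0; 0.5 0.1 0 0 0 0 0'; python3 -c "
from h import *
s,p,r=st();print('F tool',r.inv().apply(s['force']),p,s['ft_torque'])"
```

```text
clock: 16.18
position: [0.4927, -0.0568, 0.1701]
ee_rot: [-0.48, 3.103, 0.001]
force: [1.2, 0.2, -2.1]
width: 0.102
gripper_force: 45.0
F tool [-1.19638143 -0.13535279  2.13700824] [ 0.49270003 -0.05679493  0.17008785] [ 0.07116694 -0.24546732 -0.02796611]
```

```bash
python3 -m creep '0.5 0 0 0.05 0 0 0; 0.5 0 0 0.1 0 0 0; 0.5 0 0 0.1 0 0 0'; python3 -c "
from h import *
s,p,r=st();print('F tool',r.inv().apply(s['force']),p,s['ft_torque'])"
```

```text
clock: 16.55
position: [0.4927, -0.0569, 0.1697]
ee_rot: [-0.48, 3.103, 0.002]
force: [-2.9, -0.3, 7.0]
width: 0.106
gripper_force: 45.0
F tool [ 2.81628379  0.56448807 -6.97405615] [ 0.49267395 -0.05687222  0.1697272 ] [ 0.20566808  0.51291376 -0.00459715]
```

```bash
python3 -m creep '0.5 0 0 0 0 0 0; 0.5 0 0 0 0 0 0; 0.5 0 0 0 0 0 0' 4; python3 -c "
from h import *
s,p,r=st();print('F tool',r.inv().apply(s['force']),p,s['ft_torque'])"
python3 -m creep '0.5 0.05 0 0 0 0 0; 0.5 0.1 0 0 0 0 0; 0.5 0.15 0 0 0 0 0; 0.5 0.15 0 0 0 0 0'; python3 -c "
from h import *
s,p,r=st();print('F tool',r.inv().apply(s['force']),p,s['ft_torque'])"
```

```text
clock: 16.92
position: [0.4924, -0.0569, 0.1693]
ee_rot: [-0.48, 3.103, 0.002]
force: [-2.6, -0.4, 4.8]
width: 0.109
gripper_force: 4.0
F tool [ 2.570689    0.42318806 -4.83306745] [ 0.49243444 -0.05690653  0.16929882] [0.02379791 0.59701055 0.00939356]
clock: 17.42
position: [0.4919, -0.0571, 0.1694]
ee_rot: [-0.48, 3.102, 0.001]
force: [1.9, 1.1, 4.5]
width: 0.109
gripper_force: 4.0
F tool [-2.14898586  0.46955299 -4.50889113] [ 0.49194695 -0.05708025  0.16936159] [ 0.41354256 -0.49383447 -0.00187945]
```

```bash
python3 -m creep '1.2 0 0 0 0 0 0; 1.6 0 0 0 0 0 0; 2.4 0 0 0 0 0 0; 3.6 0 0 0 0 0 0; 3.6 0 0 0 0 0 0'; python3 -c "
from h import *
rep()"
python3 -m creep '3.6 0 0 -1 0 0 0; 3.6 0 0 -3 0 0 0; 3.6 0 0 -6 0 0 0; 3.6 0 0 -11 0 0 0; 3.6 0 0 -15 0 0 0'; python3 -c "
from h import *
rep();to((.40,.25,.35),ori(107.5))"
```

```text
clock: 18.05
position: [0.4912, -0.0573, 0.169]
ee_rot: [-0.48, 3.103, 0.001]
force: [-1.1, 0.4, -0.2]
width: 0.383
gripper_force: 0.0
18.05 [ 0.4912 -0.0573  0.169 ] F [-1.09  0.44 -0.2 ] T [0.031 0.005 0.048] w 3.5126939003104996 gf 0.0 y [-0.302  0.953  0.001] z [ 0.001  0.001 -1.   ] J [-0.17  0.31  0.22  2.   -0.09  0.84  1.98]
clock: 18.68
position: [0.491, -0.0576, 0.3217]
ee_rot: [-0.48, 3.102, 0.001]
force: [0.7, -0.3, -0.8]
width: 0.391
gripper_force: 0.0
18.675 [ 0.491  -0.0576  0.3217] F [ 0.74 -0.3  -0.78] T [ 0.086 -0.025  0.056] w 3.5911682906462574 gf 0.0 y [-0.302  0.953  0.   ] z [ 0.003  0.001 -1.   ] J [-0.2   0.16  0.25  1.79 -0.04  1.2   1.94]
shift [-0.62 32.07 -2.82] turn [0.01 0.19 0.08]
```

```bash
python3 -m creep '3.6 2 5 -2 0 0 0; 3.6 4 11 -2.5 0 0 0; 3.6 6 17 -2.5 0 0 0; 3.6 8 23 -2.5 0 0 0; 3.6 10 28 -2.5 0 0 0'
python3 - <<'E'
from h import *
a=snap("top","t9.png");b=snap("side","s9.png")
A=cv2.resize(a[165:235,285:345],None,fx=7,fy=7,interpolation=cv2.INTER_CUBIC)
B=cv2.resize(b[165:290,220:310],None,fx=4.1,fy=4.1,interpolation=cv2.INTER_CUBIC)
c=np.zeros((520,800,3),np.uint8);c[:A.shape[0],:A.shape[1]]=A;c[:B.shape[0],425:425+B.shape[1]]=B
cv2.imwrite("pics/c9.png",c)
E
```

```text
clock: 19.3
position: [0.3094, 0.1807, 0.345]
ee_rot: [-0.481, 3.101, 0.002]
force: [0.9, 1.3, 0.8]
width: 0.391
gripper_force: 0.0
```

View pics/c9.png

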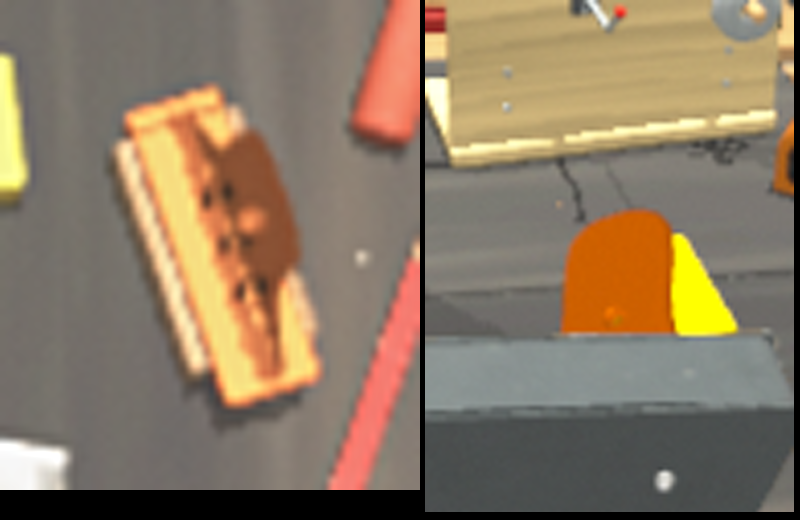

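Top view: the shoe stands upright on the block, with the heel lip past the far end at (170,100), the toe overhanging at (270,390), and block strips on both sides. Numeric check of snugness and centring.

Run:
```python
from h import *
np.set_printoptions(precision=1,suppress=True)
end=np.array([.5564,-.0377]);dr=np.array([np.cos(np.radians(17.57)),np.sin(np.radians(17.57))]);n=np.array([-dr[1],dr[0]])
def f(l,q,z):
    p=plane("top",285+(q[0]+.5)/7-.5,165+(q[1]+.5)/7-.5,z)[:2]-end;print(l,np.array([p@dr,p@n])*1000)
f("block far-left",(117,143),.038);f("block near-left",(197,378),.038)
f("block far right(visible)",(237,108),.038);f("block right low",(314,325),.038)
f("lip left far",(125,108),.05);f("lip right far",(217,86),.05);f("lip/sole inner L",(133,130),.05)
f("toe left",(228,407),.038);f("toe right",(319,376),.038); f("toe left top",(226,398),.05);f("toe right top",(319,370),.05)
f("sole left edge mid",(180,265),.038)
s,p,r=st();print(s["clock"],s["force"])
```

```text
block far-left [-1.4 28.2]
block near-left [-114.7   29.1]
block far right(visible) [ -2.3 -29.5]
block right low [-107.8  -29.1]
lip left far [10.6 21.6]
lip right far [  7.7 -21.6]
lip/sole inner L [-0.3 21.5]
toe left [-131.3   20.2]
toe right [-130.3  -23.4]
toe left top [-128.4   21.9]
toe right top [-129.   -21.7]
sole left edge mid [-63.7  19.4]
19.4 [ 0.7 -0.6  0.5]
```

The block has shifted about 2 mm. The heel could be up to about 1 mm shy of the end, which is within the noise, so I'll give the lip a gentle low nudge with closed fingers to make sure it is snug.

Run:
```python
from h import *
to((.587,-.028,.28),ori(107.6))
```

```text
shift [-20.01 -28.74   6.5 ] turn [0.11 0.16 0.44]
```

```bash
python3 -m creep '0 -3.2 -4.6 0 0 0 0; 0 -6.6 -9.5 0 0 0 0; 0 -10 -14.5 0 0 0 0; 0 -13.4 -19.4 0 0 0 0; 0 -16.8 -24 0 0 0 0' 20; python3 -m creep '0 -3.2 -4.7 1 0 0 0.4; 0 -3.2 -4.7 4 0 0 0.4; 0 -3.2 -4.7 6.5 0 0 0.4; 0 -3.2 -4.7 6.5 0 0 0.4'; python3 -c "
from h import *
rep();to((.587,-.028,.057),ori(107.6))"
```

```text
clock: 20.02
position: [0.5451, -0.0009, 0.345]
ee_rot: [-0.479, 3.102, 0.001]
force: [0.4, 1.0, 0.8]
width: 0.005
gripper_force: 0.0
clock: 20.52
position: [0.5875, -0.0344, 0.278]
ee_rot: [0.468, -3.105, -0.001]
force: [0.8, 0.2, 0.2]
width: 0.005
gripper_force: 0.0
20.525 [ 0.5875 -0.0344  0.278 ] F [0.77 0.24 0.24] T [ 0.074  0.047 -0.013] w 0.047999908485305956 gf 0.0 y [-0.295  0.955  0.001] z [-0.002  0.001 -1.   ] J [-0.2   0.35  0.23  1.64 -0.09  1.16  1.92]
shift [-0.18  0.6  22.1 ] turn [ 0.07 -0.1  -0.44]
```

```bash
python3 -m creep '0 -0.5 0.6 5 0 0 -0.4; 0 -0.5 0.6 10 0 0 -0.4; 0 -0.5 0.6 15 0 0 -0.4; 0 -0.5 0.6 20 0 0 -0.4; 0 -0.5 0.6 22 0 0 -0.4'; python3 -m creep '0 0.4 0 0.1 0 0 0; 0 0.7 0 0.1 0 0 0; 0 0.7 0 0.1 0 0 0';python3 -c "
from h import *
rep()
s,p,r=st();e=np.array([.5564,-.0377]);t=np.radians(17.57);d=np.array([np.cos(t),np.sin(t)]);q=p[:2]-e;print('along',q@d*1000-9.5,'lat',(q[1]*d[0]-q[0]*d[1])*1000,'Ft',r.inv().apply(s['force']))"
```

```text
clock: 21.15
position: [0.5915, -0.0264, 0.058]
ee_rot: [0.481, -3.104, -0.002]
force: [-0.1, 0.2, 0.4]
width: 0.005
gripper_force: 0.0
clock: 21.52
position: [0.586, -0.0287, 0.0599]
ee_rot: [-0.48, 3.101, 0.001]
force: [1.1, -0.2, 0.7]
width: 0.008
gripper_force: 0.0
21.525 [ 0.586  -0.0287  0.0599] F [ 1.12 -0.18  0.75] T [ 0.063  0.033 -0.   ] w 0.07354468426017617 gf 0.0 y [-0.302  0.953  0.   ] z [ 0.004  0.001 -1.   ] J [-0.16  0.59  0.17  1.87 -0.15  0.69  1.98]
along 21.4685924100707 lat -0.32967119951044477 Ft [-1.0146 -0.5078 -0.7453]
```

```bash
cat > f.py <<'E'
from h import *
s,p,r=st();e=np.array([.5564,-.0377]);t=np.radians(17.57);d=np.array([np.cos(t),np.sin(t)]);q=p[:2]-e;print('along',(q@d*1000-9.5).round(2),'lat',((q[1]*d[0]-q[0]*d[1])*1000).round(2),p[2].round(4),'Ft',r.inv().apply(s['force']).round(2),'T',s['ft_torque'].round(3))
E
python3 -m creep '0 0.4 0 0.2 0 0 0; 0 0.8 0 0.3 0 0 0; 0 1.0 0 0.3 0 0 0; 0 1.0 0 0.3 0 0 0';python3 f.py
python3 -m creep '0 0.07 0 0 0 0 0; 0 0.15 0 0 0 0 0;0 0.15 0 0 0 0 0';python3 f.py
```

```text
clock: 22.02
position: [0.5755, -0.0315, 0.0552]
ee_rot: [-0.48, 3.103, 0.002]
force: [-0.7, -0.1, -0.3]
width: 0.007
gripper_force: 0.0
along 10.52 lat 0.12 0.0552 Ft [0.66 0.15 0.32] T [0.027 0.003 0.008]
clock: 22.4
position: [0.5742, -0.0319, 0.0552]
ee_rot: [-0.48, 3.103, 0.002]
force: [0.4, -0.4, 0.1]
width: 0.005
gripper_force: 0.0
along 9.19 lat 0.15 0.0552 Ft [-0.3  -0.49 -0.1 ] T [ 0.114  0.061 -0.001]
```

```bash
python3 -m creep '0 0.07 0 0 0 0 0; 0 0.12 0 0 0 0 0;0 0.12 0 0 0 0 0';python3 f.py
python3 -m creep '0 0.06 0 0 0 0 0; 0 0.1 0 0 0 0 0;0 0.1 0 0 0 0 0';python3 f.py
```

```text
clock: 22.78
position: [0.5732, -0.0323, 0.0552]
ee_rot: [-0.48, 3.103, 0.001]
force: [0.1, 0.8, 0.2]
width: 0.006
gripper_force: 0.2
along 8.11 lat 0.11 0.0552 Ft [-0.38  0.72 -0.18] T [ 0.126 -0.134 -0.045]
clock: 23.15
position: [0.5724, -0.0325, 0.0553]
ee_rot: [-0.48, 3.102, 0.001]
force: [1.8, 0.6, -0.7]
width: 0.004
gripper_force: 1.2
along 7.29 lat 0.12 0.0553 Ft [-1.92  0.05  0.75] T [ 0.12  -0.474 -0.027]
```

```bash
python3 -m creep '0 0.06 0 0 0 0 0; 0 0.1 0 0 0 0 0;0 0.1 0 0 0 0 0';python3 f.py
python3 -m creep '0 0.05 0 0 0 0 0; 0 0.05 0 0 0 0 0';python3 f.py
```

```text
clock: 23.52
position: [0.5712, -0.0329, 0.0552]
ee_rot: [-0.48, 3.103, 0.001]
force: [1.9, 0.8, 0.2]
width: 0.006
gripper_force: 1.2
along 6.02 lat 0.08 0.0552 Ft [-2.05  0.16 -0.23] T [ 0.207 -0.411 -0.017]
clock: 23.78
position: [0.5707, -0.0331, 0.0552]
ee_rot: [-0.48, 3.103, 0.001]
force: [2.2, 1.4, 0.0]
width: 0.006
gripper_force: 1.2
along 5.52 lat 0.12 0.0552 Ft [-2.47  0.64  0.  ] T [ 0.251 -0.489 -0.037]
```

```bash
python3 -m creep '0 -0.5 0 0 0 0 0; 0 -1.5 0 0 0 0 0; 0 -2.5 0 -1 0 0 0; 0 -2.5 0 -6 0 0 0; 0 -2.5 0 -12 0 0 0'; python3 -m creep '0 -2 3 -6 0 0 0; 0 -2 8 -12 0 0 0; 0 0 14 -16 0 0 0; 0 2 20 -16 0 0 0; 0 4 26 -16 0 0 0'
python3 - <<'E'
from h import *
rep();a=snap("top","t10.png");b=snap("side","s10.png")
A=cv2.resize(a[165:235,285:345],None,fx=8,fy=8,interpolation=cv2.INTER_CUBIC)
cv2.imwrite("pics/c10.png",A)
E
```

```text
clock: 24.4
position: [0.5942, -0.0253, 0.1763]
ee_rot: [0.481, -3.104, -0.001]
force: [1.0, 0.2, -0.5]
width: 0.001
gripper_force: 0.0
clock: 25.02
position: [0.4943, 0.1874, 0.3355]
ee_rot: [-0.479, 3.1, 0.003]
force: [-0.4, 1.2, 0.4]
width: 0.005
gripper_force: 0.0
25.025 [0.4943 0.1874 0.3355] F [-0.45  1.23  0.38] T [0.092 0.027 0.003] w 0.0461368739175073 gf 0.0 y [-0.302  0.953  0.001] z [ 0.004  0.002 -1.   ] J [-0.58  0.21  0.15  1.68 -0.03  1.25  1.45]
```

View pics/c10.png

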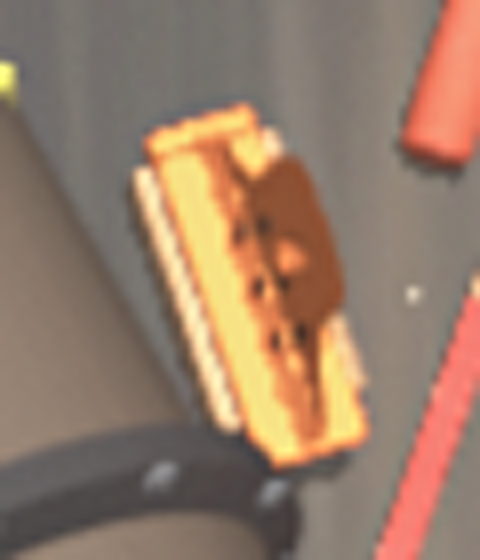

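The shoe stands upright, centred and in line. The lip at (200,130) sits against the block's far end (corner at 137,168); block and shoe moved together in the nudge, so it is snug. Handing in.

```bash
python3 -c "
from cell import job
print(job.sign_off())"
```

```text
the job is handed in; nothing more can be done
None
```

The orange shoe is off the hook and stands upright on the wood block, in line and centred to about 1 mm, heel against the far end; the readings I took showed at most about 3 N on the hook, the block shifted about 4 mm toward the robot, and the job was handed in at about 25 s.

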